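# Press the glaze jar lids home, lightest first

### The job

Close the glaze jars with the fingertips, from the lightest glaze to the darkest so that no dark glaze is carried into a light one: gently press down the white lid, then the yellow one, then the blue one, each fully home before you touch the next jar. Do not touch the black jar, which still has to be stirred, and do not lift, tip or push away any jar or disturb anything else on the bench.

Things in the scene. Friction and masses are not known exactly. Their poses are not given: they have to be found in the camera images.
- white_jar: grey cylindrical glaze jar, 66 mm across, 75 mm high to its rim, about 0.45 kg, loose, with a white band and a white lid; origin at the centre of its underside, z up
- white_spot (a point): centre of the top of the soft rubber dome in the middle of the white lid, where a finger presses. Lid: disc 60 mm across, 6 mm thick; dome: 28 mm across, 14 mm high. This point is 20 mm above the lid's underside and moves with the dome; lid home and dome free, it is 95 mm above the table. The dome gives 1 mm per 1 N, 12 mm at most, and springs back, so push 5 to 6 mm past that height
- white_lid (a joint): how far the lid is pushed in, m: 0 = standing 10 mm proud of the jar's rim (its orange plug shows), 0.010 = fully home, resting on the rim; it slides straight down against about 3 N of friction and stays where it is left, and at 0.010 meets a hard stop
- yellow_jar: grey cylindrical glaze jar, 66 mm across, 95 mm high to its rim, about 0.45 kg, loose, with a yellow band and a yellow lid; origin at the centre of its underside, z up
- yellow_spot (a point): centre of the top of the soft rubber dome in the middle of the yellow lid, where a finger presses. Lid: disc 60 mm across, 6 mm thick; dome: 28 mm across, 14 mm high. This point is 20 mm above the lid's underside and moves with the dome; lid home and dome free, it is 115 mm above the table. The dome gives 1 mm per 1 N, 12 mm at most, and springs back, so push 5 to 6 mm past that height
- yellow_lid (a joint): how far the lid is pushed in, m: 0 = standing 10 mm proud of the jar's rim (its orange plug shows), 0.010 = fully home, resting on the rim; it slides straight down against about 3 N of friction and stays where it is left, and at 0.010 meets a hard stop
- blue_jar: grey cylindrical glaze jar, 66 mm across, 85 mm high to its rim, about 0.45 kg, loose, with a blue band and a blue lid; origin at the centre of its underside, z up
- blue_spot (a point): centre of the top of the soft rubber dome in the middle of the blue lid, where a finger presses. Lid: disc 60 mm across, 6 mm thick; dome: 28 mm across, 14 mm high. This point is 20 mm above the lid's underside and moves with the dome; lid home and dome free, it is 105 mm above the table. The dome gives 1 mm per 1 N, 12 mm at most, and springs back, so push 5 to 6 mm past that height
- blue_lid (a joint): how far the lid is pushed in, m: 0 = standing 10 mm proud of the jar's rim (its orange plug shows), 0.010 = fully home, resting on the rim; it slides straight down against about 3 N of friction and stays where it is left, and at 0.010 meets a hard stop
- black_jar: grey cylindrical glaze jar, 66 mm across, 65 mm high to its rim, about 0.45 kg, loose, with a black band and a black lid; origin at the centre of its underside, z up
- black_spot (a point): centre of the top of the soft rubber dome in the middle of the black lid, where a finger presses. Lid: disc 60 mm across, 6 mm thick; dome: 28 mm across, 14 mm high. This point is 20 mm above the lid's underside and moves with the dome; lid home and dome free, it is 85 mm above the table. The dome gives 1 mm per 1 N, 12 mm at most, and springs back, so push 5 to 6 mm past that height
- black_lid (a joint): how far the lid is pushed in, m: 0 = standing 10 mm proud of the jar's rim (its orange plug shows), 0.010 = fully home, resting on the rim; it slides straight down against about 3 N of friction and stays where it is left, and at 0.010 meets a hard stop
- cup: loose off-white cup, 68 mm across, 75 mm high, open at the top; origin under its centre
- brush: loose brush lying on the table beyond the jars, about 200 mm long; origin on its underside
- rib: loose flat wooden rib, 100 x 45 x 8 mm, lying on the table; origin under its centre
- bowl: loose terracotta bowl, 110 mm across, 50 mm high; origin under its centre

How it is judged:
By the outcome, as a careful person would: the job done as asked, in the order asked, and still so for the second after the job is handed in, with the robot touching nothing.
It also fails if it takes over 51 s, if anything falls off the work surface, if the arm or the gripper's body presses on something with over 40 N, if the wrist force passes 120 N, or if a joint passes its speed limit or range.

### The arm

A 6-joint arm with a two-finger parallel gripper is mounted at the origin on the work surface. World frame = base frame: x ahead of the robot, y to its left, z up, the work surface at z = 0. Lengths are in m, angles in rad, forces in N, time in s.
With the tool pointing down it reaches from about 0.35 to 0.925 m from the base axis. Payload 6.4 kg.
Tool frame: the origin (TCP) lies at the very end of the fingers, on their centre line; the grasp point (between the pads) lies robot.tcp_to_grasp behind it (robot.tcp_to_grasp is the distance from the TCP to the grasp point, in m); z points along the fingers, y is the direction in which the jaws open and shut (so a half turn about z gives the same grasp; the last joint's range is limited). The gripper opens to 94 mm and grips with 3 to 60 N. Pads are 16 mm wide; open, the fingers measure 119 mm over their backs; the gripper's body (75 mm by 177 mm) begins 78 mm behind the grasp point.
Start: joints at [-1.474, 0.245, 1.558, -0, 1.339, -0.174], TCP at [0.174, -0.626, 0.169] pointing down, gripper open.
Joint ranges: [-3.13, 3.13], [-1.02, 2.26], [0.13, 2.54], [-0.95, 4.09], [0.21, 2.88], [-2.74, 2.74]. Speed limits (rad/s): [2.57, 2.57, 3.14, 3.14, 3.14, 3.14].

### API

Orientations are given as a unit quaternion [x, y, z, w].
In Python, from station import robot gives the robot as it stands.
- The arm moves only by the shell command python3 -m handwheel 'ROWS' [OPENING]. ROWS is JSON, a list of rows, each a list of 6 numbers: the shift along the world's x, y, z in mm, then the turn, a rotation vector about the world's x, y, z in rad. A call has 1 to 12 rows; each row is the pose to reach, as a shift and turn from the pose commanded when the call began; what a row does not reach only later rows make up. A row lasts 1/8 s, in which the tool goes at most 62.5 mm and 10.7 degrees, less where a joint would pass 70% of its speed; a pose out of reach is approached as far as the arm can. A call with a gripper value outside its range is refused whole. OPENING is the opening, from 0 (shut) to 1 (fully open), set as the call begins (- or left out, the last holds). The fingers move at their own pace and stop on an object; the grip force is fixed at half the most. Time passes only in rows, so rows that repeat a pose let the fingers close. It gives the time, the measured TCP pose, the force and the opening at its end, in the units of the state.
- robot.sense(): the state, without advancing time (a new reading comes with each control period).
- robot.get_image(name): name is "scene" or "side" or "wrist"; returns a dict with "color" (480x640x3 uint8, red, green, blue), "vertical_fov" (degrees; the focal length in pixels is half the picture's height over the tangent of half this angle, whatever the lens; pixels are square), "cx", "cy" (the principal point, pixels), "eye" and "attitude" of the camera in the world; the wrist camera has in their place "mount" (4x4, takes a point from camera to tool coordinates, whose origin is the TCP and whose axes are the flange's). Camera axes: x right, y down, z forward; pixel columns grow to the right and rows downward; lengths in m; the calibration is good to about 2 mm. A picture is of the moment at which its call begins: read the wrist's pose just before it. There is no depth.
- robot.close_job(): hands the job in, once; it reports no verdict.
The state is a dict: "t": time; "joint_positions": joint angles; "qd": joint speeds; "tau": joint torques, N m; "ee_pos": TCP position; "orientation": TCP orientation; "contact_force": force on the tool from outside, world axes, zero at the start; "torque": the same for the moment, N m; "opening": opening from 0.0 (shut) to 1.0 (fully open).
Only numpy, scipy, OpenCV 4.12 (cv2) and the standard library are available. Lean on these libraries where they do the work, as an engineer would, in place of code of your own. Each camera call takes 0.05 s, during which the arm holds its last target.

## Working session

There is one attempt and no reset: what is moved stays moved. The work goes in short steps, Python scripts to look and compute and a shell command to move; the robot and the scene stay as the last step left them, time stands still between calls to the robot, and variables do not carry over. Pictures are saved under pics/ and viewed, and the job is handed in when it is done.

```bash
mkdir -p pics; ls; cat > h.py <<'E'
from station import robot
import cv2, numpy as np
def snap(n,f):
    im=robot.get_image(n); cv2.imwrite(f'pics/{f}.png',im['color'][:,:,::-1]); return im
E
python3 - <<'E'
from h import *
import pickle
print(robot.sense())
d={}
for n in ['scene','side','wrist']:
    d[n]=snap(n,n+'0'); print(n,{k:v for k,v in d[n].items() if k!='color'})
pickle.dump(d,open('d0.pkl','wb'))
E
```

```text
pics
{'t': 0.0, 'joint_positions': array([-1.47411888e+00,  2.45830284e-01,  1.55897043e+00, -3.09030783e-05,
        1.33868324e+00, -1.74123664e-01]), 'qd': array([-0.00065101, -0.00048346,  0.00035769,  0.00137224, -0.00018119,
       -0.00128152]), 'tau': array([ 2.21442635e-03, -4.15837240e+01, -3.14601982e+01,  6.85808086e-02,
        3.31752514e-02, -1.36785306e-04]), 'ee_pos': array([ 0.17379493, -0.6256585 ,  0.16815848]), 'orientation': array([ 9.90846416e-01,  1.34990688e-01,  2.15868428e-05, -9.45523521e-04]), 'contact_force': array([-0.31030384, -0.01040734,  0.58857433]), 'torque': array([ 0.00366205, -0.04619806, -0.01891054]), 'opening': 0.9968665397974543}
scene {'vertical_fov': 48.44610731095344, 'cx': 322.0924747737606, 'cy': 232.58465174201902, 'eye': array([0.93892324, 0.78351008, 0.66506364]), 'attitude': array([ 0.21534523,  0.85022169, -0.46843555, -0.10638444])}
side {'vertical_fov': 57.94612218883778, 'cx': 322.7017006324824, 'cy': 241.68600164910802, 'eye': array([ 0.33752137, -0.42635215,  0.59923783]), 'attitude': array([ 0.91170503, -0.16754057,  0.07884834, -0.36675201])}
wrist {'vertical_fov': 71.17528152037892, 'cx': 319.6331004066493, 'cy': 244.3190974055729, 'mount': array([[ 1.33649569e-04, -9.67210721e-01, -2.53975202e-01,
         7.27723162e-02],
       [ 9.99999648e-01,  3.39687909e-04, -7.67398802e-04,
        -3.40958259e-04],
       [ 8.28508654e-04, -2.53975010e-01,  9.67210426e-01,
        -2.15127547e-01],
       [ 0.00000000e+00,  0.00000000e+00,  0.00000000e+00,
         1.00000000e+00]])}
```

View pics/scene0.png

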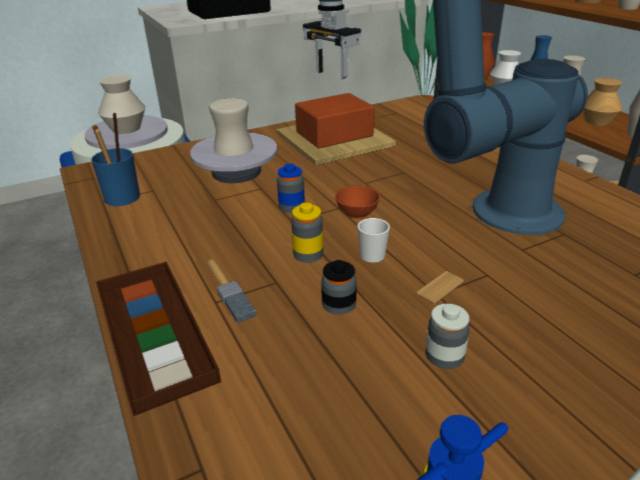

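View pics/side0.png

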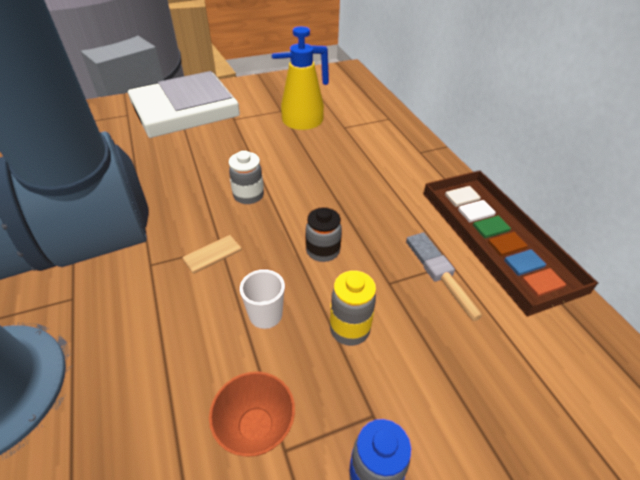

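View pics/wrist0.png

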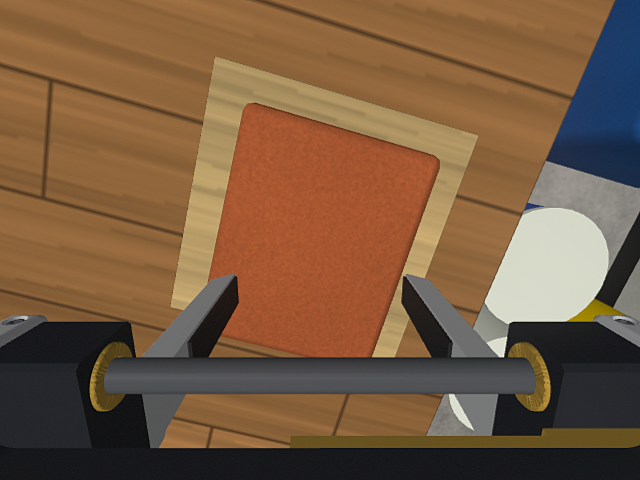

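The scene shows the blue, yellow, black and white domes at about (290,170), (307,208), (339,268) and (451,312). The side view shows them at about (386,440), (355,282), (323,216) and (243,156). I'll zoom in to localise each one.

```bash
python3 - <<'E'
import pickle,cv2,numpy as np
d=pickle.load(open('d0.pkl','rb'))
C={'scene':[(451,318),(307,215),(290,178),(339,275)],'side':[(243,165),(355,290),(383,445),(323,220)]}
for n in C:
    t=[]
    for u,v in C[n]:
        u0=u-32;v0=min(v-25,480-56)
        t.append(cv2.resize(d[n]['color'][v0:v0+56,u0:u0+64],None,fx=6,fy=5.3,interpolation=cv2.INTER_CUBIC)); print(n,u0,v0)
    m=np.vstack([np.hstack(t[:2]),np.hstack(t[2:])])
    cv2.imwrite(f'pics/z_{n}.png',m[:600,:800,::-1])
E
```

```text
scene 419 293
scene 275 190
scene 258 153
scene 307 250
side 211 140
side 323 265
side 351 420
side 291 195
```

View pics/z_scene.png

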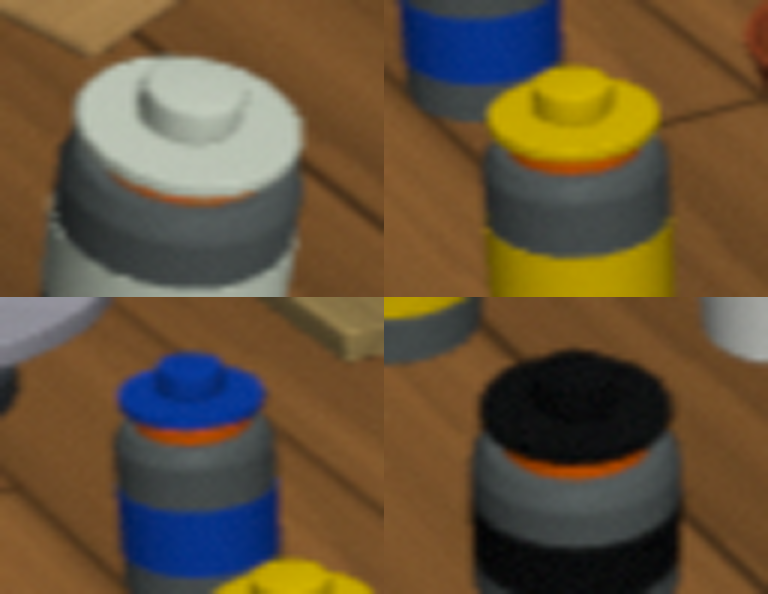

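View pics/z_side.png

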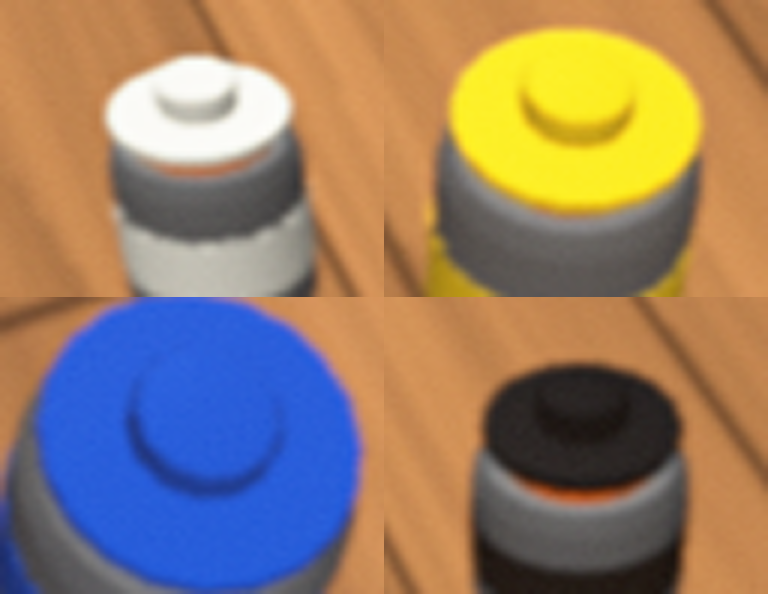

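```bash
cat >> h.py <<'E'
from scipy.spatial.transform import Rotation as R
def cam(im):
    f=240/np.tan(np.radians(im['vertical_fov'])/2); return f,im['cx'],im['cy']
def ray(im,u,v):
    f,cx,cy=cam(im); d=R.from_quat(im['attitude']).apply([(u-cx)/f,(v-cy)/f,1.]); return np.array(im['eye']),d/np.linalg.norm(d)
def onz(im,u,v,z):
    e,d=ray(im,u,v); return e+d*(z-e[2])/d[2]
def tri(rs):
    A=0;b=0
    for e,d in rs:
        P=np.eye(3)-np.outer(d,d);A=A+P;b=b+P@e
    return np.linalg.solve(A,b)
def proj(im,p):
    f,cx,cy=cam(im); q=R.from_quat(im['attitude']).inv().apply(np.asarray(p)-im['eye']); return np.c_[cx+f*q[...,0]/q[...,2],cy+f*q[...,1]/q[...,2]]
E
python3 - <<'E'
from h import *
import pickle
d=pickle.load(open('d0.pkl','rb'))
P={'white':((451.5,308.9),(243.7,155.1),.105),'yellow':((306.5,205.7),(355.2,281.6),.125),'blue':((289.7,166.2),(385.3,440.4),.115),'black':(None,(324,212.9),.095)}
for k,(a,b,z) in P.items():
    if a: print(k,tri([ray(d['scene'],*a),ray(d['side'],*b)]).round(4), onz(d['scene'],*a,z).round(4),end='')
    print(k,onz(d['side'],*b,z).round(4), onz(d['side'],*b,z-.005).round(4))
E
```

```text
white [0.4627 0.297  0.099 ] [0.4674 0.3022 0.105 ]white [0.4615 0.288  0.105 ] [0.4628 0.2952 0.1   ]
yellow [ 0.5305 -0.0859  0.1184] [ 0.5353 -0.0754  0.125 ]yellow [ 0.528  -0.0906  0.125 ] [ 0.53   -0.0871  0.12  ]
blue [ 0.4736 -0.2933  0.1091] [ 0.4783 -0.2816  0.115 ]blue [ 0.4722 -0.295   0.115 ] [ 0.4736 -0.2937  0.11  ]
black [0.5519 0.0882 0.095 ] [0.5541 0.0933 0.09  ]
```

```bash
python3 -m handwheel '[[0,0,50,0,0,0],[40,50,72,0,0,0],[80,105,72,0,0,0],[120,160,72,0,0,0],[160,215,72,0,0,0],[200,270,72,0,0,0],[235,315,72,0,0,0],[246,326,72,0,0,0],[246,326,72,0,0,0]]' 0
cat >> h.py <<'E'
def wsnap(f):
    s=robot.sense(); im=snap('wrist',f)
    M=np.eye(4);M[:3,:3]=R.from_quat(s['orientation']).as_matrix();M[:3,3]=s['ee_pos']
    M=M@im['mount']; im['eye']=M[:3,3]; im['attitude']=R.from_matrix(M[:3,:3]).as_quat(); 
    import pickle; pickle.dump(im,open(f'{f}.pkl','wb')); print(s['t'],s['ee_pos'],s['opening']); return im
E
python3 -c "
from h import *
wsnap('w1')"
```

```text
t: 1.27
ee_pos: [0.4208, -0.2986, 0.2411]
orientation: [0.991, 0.137, -0.0, -0.0]
contact_force: [-0.9, 0.3, 1.0]
opening: 0.078
1.275 [ 0.42080761 -0.29855795  0.24109352] 0.07798226957944977
```

View pics/w1.png

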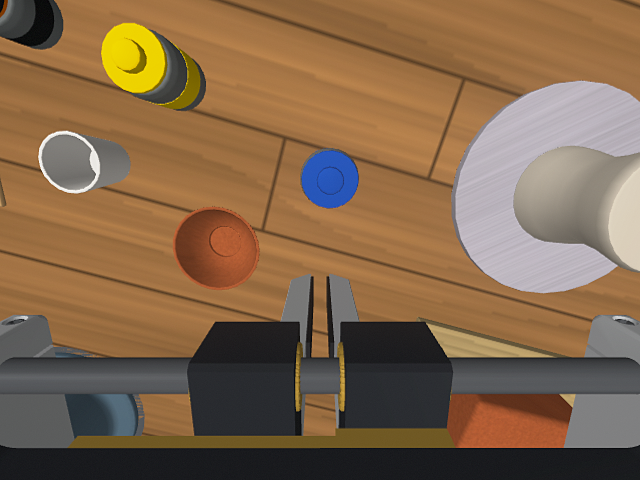

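The wrist view shows the blue dome at about (330,180) and the yellow one at about (130,57). The bowl and cup are clear of both.

```bash
python3 - <<'E'
from h import *
import pickle
d=pickle.load(open('d0.pkl','rb'));w=pickle.load(open('w1.pkl','rb'))
hsv=cv2.cvtColor(w['color'],cv2.COLOR_RGB2HSV)
m=((hsv[...,0]>100)&(hsv[...,0]<130)&(hsv[...,1]>150)).astype(np.uint8)
n,l,s,c=cv2.connectedComponentsWithStats(m)
for i in range(1,n):
    if s[i,4]>500: print(s[i],c[i],onz(w,*c[i],.101).round(4),onz(w,*c[i],.096).round(4))
print('dome',onz(w,330,181,.115).round(4),onz(w,330,181,.11).round(4))
print('b tri',tri([ray(w,330,181),ray(d['side'],385.3,440.4),ray(d['scene'],289.7,166.2)]).round(4),proj(d['scene'],tri([ray(w,330,181),ray(d['side'],385.3,440.4)])))
a=cv2.resize(w['color'][20:100,90:190],None,fx=6,fy=6,interpolation=cv2.INTER_CUBIC)
cv2.imwrite('pics/w1y.png',a[:,:,::-1])
E
```

```text
[ 302  151   56   57 2532] [329.59004739 178.78949447] [ 0.4716 -0.2943  0.101 ] [ 0.4713 -0.2945  0.096 ]
dome [ 0.4704 -0.2947  0.115 ] [ 0.4701 -0.2949  0.11  ]
b tri [ 0.4722 -0.2943  0.1093] [[290.02699824 162.55713174]]
```

View pics/w1y.png

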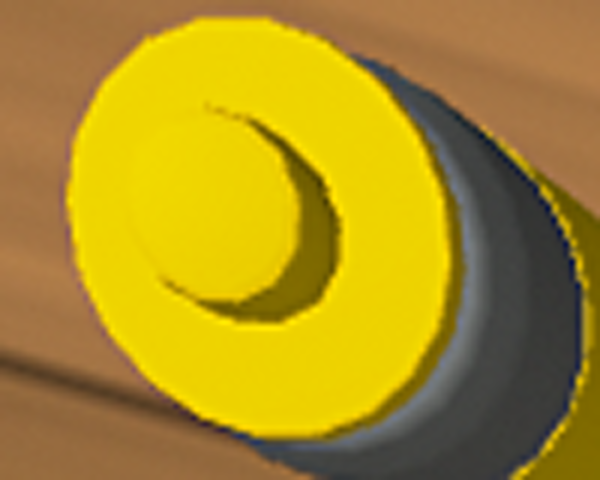

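```bash
python3 - <<'E'
from h import *
import pickle
d=pickle.load(open('d0.pkl','rb'));w=pickle.load(open('w1.pkl','rb'))
print(onz(w,125.8,54.2,.125).round(4),onz(w,133.7,58,.111).round(4))
print(tri([ray(w,125.8,54.2),ray(d['side'],355.2,281.6),ray(d['scene'],306.5,205.7)]).round(4))
E
python3 -m handwheel '[[10,60,0,0,0,0],[20,121,0,0,0,0],[25,182,0,0,0,0],[30,243,0,0,0,0],[30,304,0,0,0,0],[25,365,0,0,0,0],[15,426,0,0,0,0],[5,487,0,0,0,0],[-5,540,0,0,0,0],[-15,580,0,0,0,0],[-15,596,0,0,0,0],[-15,596,0,0,0,0]]' 0
python3 -c "
from h import *
wsnap('w2')"
```

```text
[ 0.5283 -0.0885  0.125 ] [ 0.5287 -0.0879  0.111 ]
[ 0.53   -0.0856  0.1187]
t: 2.82
ee_pos: [0.4055, 0.2951, 0.241]
orientation: [0.991, 0.135, -0.0, 0.0]
contact_force: [-0.1, -0.5, -0.8]
opening: 0.006
2.825 [0.4055222  0.2950542  0.24098697] 0.005925528736629109
```

View pics/w2.png

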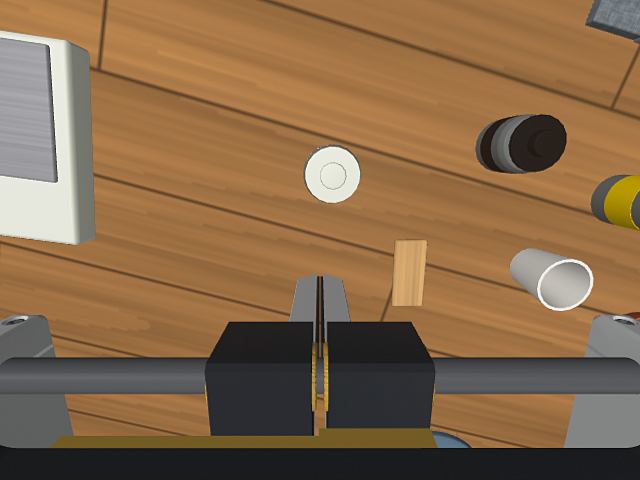

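The white dome is at about (333,176) and its lid's centre is at about (332,174).

```bash
python3 - <<'E'
from h import *
import pickle
d=pickle.load(open('d0.pkl','rb'));w=pickle.load(open('w2.pkl','rb'))
g=w['color'][130:220,290:380]; m=(g.min(2)>120).astype(np.uint8)
cs,_=cv2.findContours(m,0,1); k=max(cs,key=cv2.contourArea); (x,y),r=cv2.minEnclosingCircle(k); x+=290;y+=130
print(x,y,r,onz(w,x,y,.091).round(4),onz(w,333,176,.105).round(4),onz(w,333,176,.1).round(4))
for z in (.091,.086,.081): print(z,np.linalg.norm(onz(w,x-r,y,z)-onz(w,x+r,y,z)))
print(tri([ray(w,333,176),ray(d['side'],243.7,155.1),ray(d['scene'],451.5,308.9)]).round(4))
cv2.imwrite('pics/w2w.png',cv2.resize(g,None,fx=6,fy=6,interpolation=cv2.INTER_CUBIC)[:,:,::-1])
E
```

```text
332.0 174.1428565979004 28.302404403686523 [0.4612 0.2974 0.091 ] [0.4602 0.2965 0.105 ] [0.46   0.2963 0.1   ]
0.091 0.060388235207155506
0.086 0.06121530132854938
0.081 0.06204236744994317
[0.4616 0.2964 0.0989]
```

View pics/w2w.png

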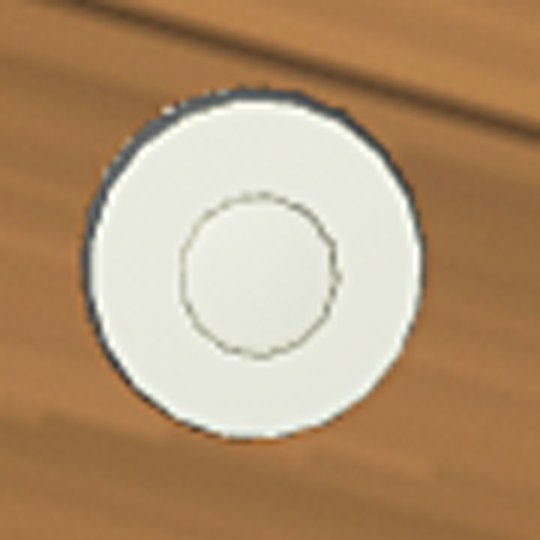

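```bash
python3 -m handwheel '[[30,1,-10,0,0,0],[55,2,-50,0,0,0],[55.5,2,-90,0,0,0],[55.5,2,-116,0,0,0],[55.5,2,-126,0,0,0],[55.5,2,-131,0,0,0],[55.5,2,-134,0,0,0],[55.5,2,-137,0,0,0],[55.5,2,-140,0,0,0]]'
python3 -m handwheel '[[0,0,-3,0,0,0],[0,0,-6,0,0,0],[0,0,-8,0,0,0],[0,0,-10,0,0,0],[0,0,-11.5,0,0,0],[0,0,-11.5,0,0,0],[0,0,-11.5,0,0,0]]'
python3 -c "
from h import *
snap('side','s1');snap('scene','c1');print(robot.sense()['contact_force'])
a=cv2.imread('pics/s1.png')[120:220,180:310];b=cv2.imread('pics/c1.png')[260:390,390:510]
cv2.imwrite('pics/p1.png',np.hstack([cv2.resize(a,(400,308)),cv2.resize(b,(284,308))]))"
```

```text
t: 4.0
ee_pos: [0.4607, 0.2979, 0.1017]
orientation: [0.991, 0.135, 0.001, -0.0]
contact_force: [-0.2, -0.4, -0.2]
opening: 0.005
t: 4.88
ee_pos: [0.4605, 0.2977, 0.0898]
orientation: [0.991, 0.135, 0.0, -0.0]
contact_force: [0.3, 0.4, 0.4]
opening: 0.002
[-0.43160543 -0.228531   -0.12787724]
```

View pics/p1.png

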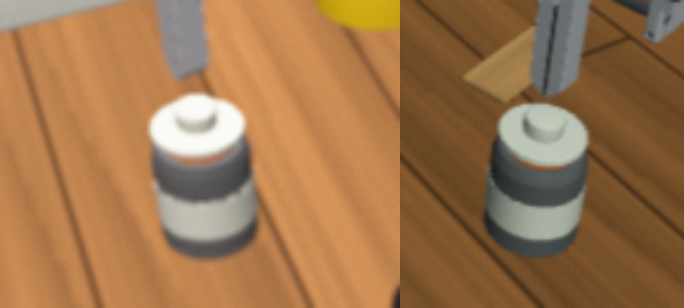

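Both views show the fingertip well above the dome, although the TCP reads 0.0898. I'll triangulate the tip before going further.

```bash
python3 - <<'E'
from h import *
sd=robot.get_image('side');sc=robot.get_image('scene');s=robot.sense();print(s['ee_pos'],s['joint_positions'])
print('tcp proj side',proj(sd,s['ee_pos'][None]),'scene',proj(sc,s['ee_pos'][None]), robot.tcp_to_grasp)
for n,i,(u,v) in (('a',sd,(210,135)),('b',sc,(450,285))):
    cv2.imwrite(f'pics/{n}2.png',cv2.resize(i['color'][v-40:v+40,u-50:u+50],None,fx=7,fy=7,interpolation=cv2.INTER_CUBIC)[:,:,::-1])
    cv2.imwrite(f'pics/{n}full.png',i['color'][:,:,::-1])
E
```

```text
[0.46044048 0.29770788 0.08983784] [ 3.67132458e-01  9.55809094e-02  1.88091737e+00 -6.74364722e-06
  1.16493217e+00  1.66710961e+00]
tcp proj side [[242.81353947 158.91942505]] scene [[452.07528337 313.13137564]] 0.0188
```

View pics/afull.png

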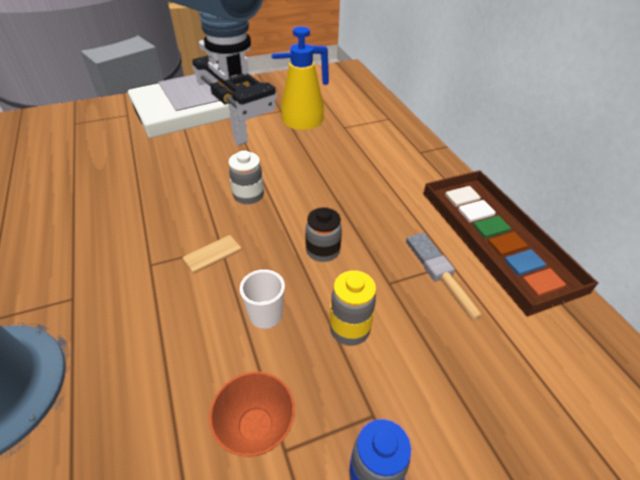

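View pics/bfull.png

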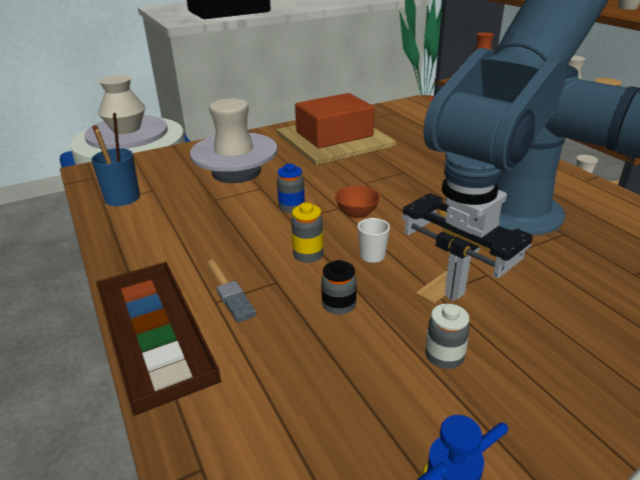

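```bash
python3 - <<'E'
from h import *
sd=robot.get_image('side');sc=robot.get_image('scene')
a=ray(sd,241,143);b=ray(sc,457,299);p=tri([a,b]);print(p,proj(sd,p[None]),proj(sc,p[None]))
q=ray(sd,249,202);  # white base
w=wsnap('w3'); print(proj(w,p[None]),proj(w,robot.sense()['ee_pos'][None]))
E
```

```text
[0.46127306 0.30360464 0.1233653 ] [[240.56971317 142.82708251]] [[456.46363063 299.1899586 ]]
5.175 [0.46039172 0.29767842 0.08978737] 0.010116150636927076
[[310.97794518 282.31818872]] [[320.37525354 267.63600811]]
```

View pics/w3.png

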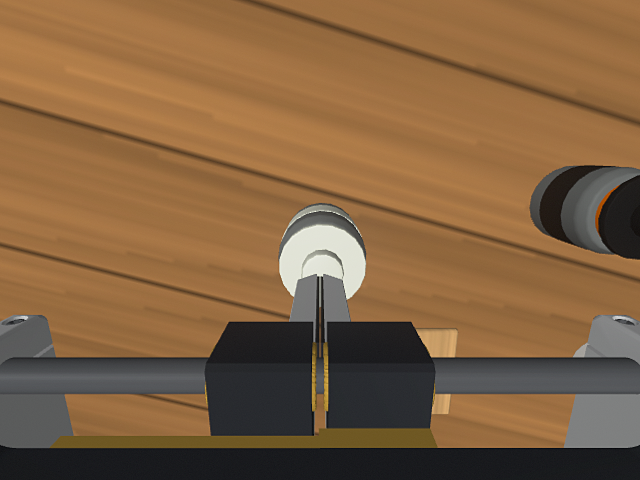

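View pics/a2.png

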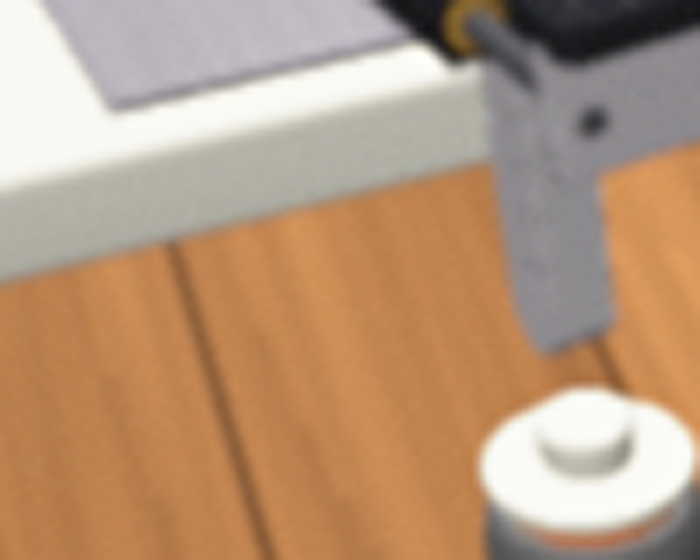

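View pics/b2.png

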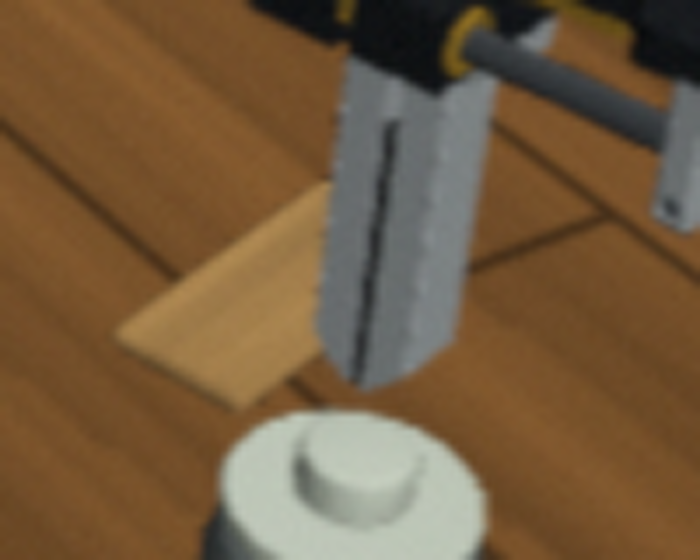

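```bash
python3 - <<'E'
from h import *
sd=robot.get_image('side');sc=robot.get_image('scene')
p=tri([ray(sd,240.7,139.4),ray(sc,455.4,293.2)]);print(p,proj(sd,p[None]),proj(sc,p[None]))
for k in (.11,.115,.12,.125): print(k,onz(sd,240.7,139.4,k),onz(sc,455.4,293.2,k))
# tool-point at TCP xy, heights
for h in (.02,.025,.03,.035): print(h,proj(sd,np.array([[.4604,.2977,.0898+h]])),proj(sc,np.array([[.4604,.2977,.0898+h]])))
print(robot.sense()['orientation'],robot.sense()['opening'],[a for a in dir(robot) if a[0]!='_'])
E
```

```text
[0.46182559 0.30007022 0.13308966] [[240.71283002 139.40521031]] [[455.41585009 293.19428643]]
0.11 [0.467963   0.33607911 0.11      ] [0.4411496  0.27908608 0.11      ]
0.115 [0.46662989 0.32828708 0.115     ] [0.44563353 0.28362992 0.115     ]
0.12 [0.46529678 0.32049504 0.12      ] [0.45011746 0.28817376 0.12      ]
0.125 [0.46396367 0.31270301 0.125     ] [0.4546014 0.2927176 0.125    ]
0.02 [[241.65807536 150.44785404]] [[453.48005901 303.54997907]]
0.025 [[241.36737245 148.2793748 ]] [[453.83325939 301.1146767 ]]
0.03 [[241.07418972 146.09239752]] [[454.18872015 298.66378908]]
0.035 [[240.7784953 143.8866845]] [[454.54646307 296.19716611]]
[ 9.90847602e-01  1.34985288e-01  3.41301799e-05 -8.96582328e-06] 0.0026553518315691176 ['Unreachable', 'close_job', 'get_image', 'sense', 'tcp_to_grasp']
```

The picture contradicts the reported TCP. The real fingertip is about 35–40 mm above it, and within about 2 mm in xy. The tip-to-dome gap in the images is about 34 mm. I'll descend in small steps and use the force reading and pictures to tell when I'm there.

```bash
cat >> h.py <<'E'
def force(n=4):
    F=[]
    for i in range(n):
        F.append(robot.sense()['contact_force'][2]); robot.get_image('wrist')
    s=robot.sense(); print('t',s['t'],'pos',s['ee_pos'].round(4),'Fz',np.round(F,2),np.mean(F).round(2))
E
python3 -m handwheel '[[0,-1,-8,0,0,0],[0,-1,-16,0,0,0],[0,-1,-22,0,0,0],[0,-1,-26,0,0,0],[0,-1,-28,0,0,0],[0,-1,-28,0,0,0]]'
python3 -c "
from h import *
force()
snap('side','s3');snap('scene','c3')
a=cv2.imread('pics/s3.png')[120:220,180:310];b=cv2.imread('pics/c3.png')[270:380,390:510]
cv2.imwrite('pics/p3.png',np.hstack([cv2.resize(a,(390,300)),cv2.resize(b,(328,300))]))"
```

```text
t: 6.08
ee_pos: [0.4602, 0.2966, 0.0618]
orientation: [0.991, 0.135, -0.0, 0.0]
contact_force: [-1.4, -1.6, 1.6]
opening: 0.005
t 6.275 pos [0.4605 0.2968 0.062 ] Fz [1.62 2.83 2.4  2.23] 2.27
```

View pics/p3.png

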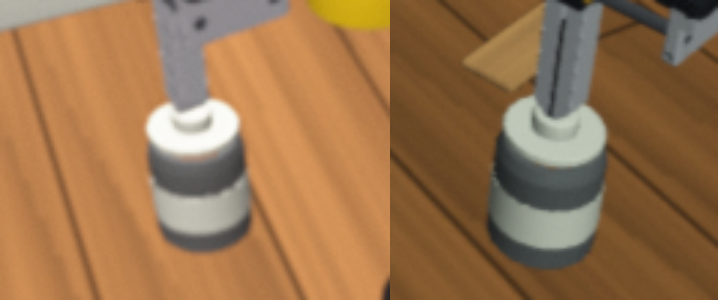

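```bash
python3 -m handwheel '[[0,0,-1.5,0,0,0],[0,0,-3,0,0,0],[0,0,-4.5,0,0,0],[0,0,-6,0,0,0],[0,0,-6,0,0,0]]'
python3 -c "
from h import *
force()"
python3 -m handwheel '[[0,0,-1,0,0,0],[0,0,-2,0,0,0],[0,0,-3,0,0,0],[0,0,-3,0,0,0]]'
python3 -c "
from h import *
force()
snap('side','s4');snap('scene','c4')
a=cv2.imread('pics/s4.png')[120:220,180:310];b=cv2.imread('pics/c4.png')[270:380,390:510]
cv2.imwrite('pics/p4.png',np.hstack([cv2.resize(a,(390,300)),cv2.resize(b,(328,300))]))"
```

```text
t: 7.0
ee_pos: [0.4605, 0.2967, 0.0558]
orientation: [0.991, 0.135, 0.0, -0.0]
contact_force: [-1.2, -0.8, 3.0]
opening: 0.005
t 7.2 pos [0.4605 0.2967 0.0558] Fz [2.95 2.21 2.93 2.45] 2.64
t: 7.7
ee_pos: [0.4605, 0.2968, 0.0531]
orientation: [0.991, 0.135, 0.0, -0.0]
contact_force: [-2.7, -0.9, 6.2]
opening: 0.002
t 7.9 pos [0.4605 0.2967 0.0531] Fz [6.21 5.27 6.33 5.45] 5.81
```

View pics/p4.png

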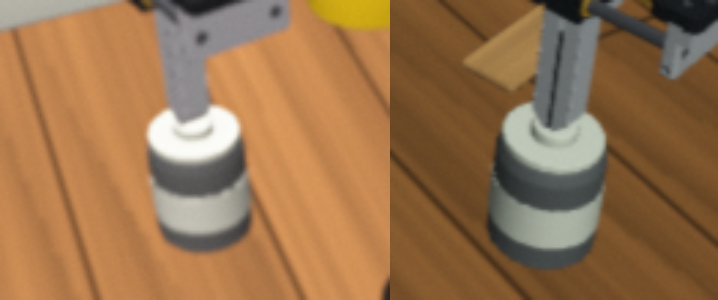

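Force held near 2.6 N while the lid slid, then rose to 5.8 N with no orange left showing, so the white lid is home. I'll lift straight up and check.

```bash
python3 -m handwheel '[[0,0,3,0,0,0],[0,0,8,0,0,0],[0,0,30,0,0,0],[0,0,75,0,0,0],[0,0,120,0,0,0],[0,0,120,0,0,0]]'
python3 -c "
from h import *
force()
snap('side','s5');snap('scene','c5')
a=cv2.imread('pics/s5.png')[120:220,180:310];b=cv2.imread('pics/c5.png')[270:380,390:510]
cv2.imwrite('pics/p5.png',np.hstack([cv2.resize(a,(390,300)),cv2.resize(b,(328,300))]))"
```

```text
t: 8.75
ee_pos: [0.463, 0.2977, 0.1769]
orientation: [0.991, 0.135, 0.004, -0.001]
contact_force: [0.0, -0.8, -0.7]
opening: 0.002
t 8.95 pos [0.4592 0.2962 0.1707] Fz [-0.74 -0.54 -0.82  0.66] -0.36
```

View pics/p5.png

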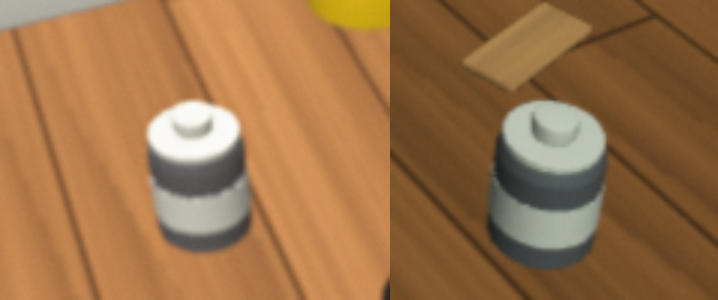

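White is home: no orange shows and the jar has not moved. Next is yellow, with the tip kept about 0.21 m up on the way.

```bash
python3 -m handwheel '[[8,-45,0,0,0,0],[18,-100,0,0,0,0],[28,-155,0,0,0,0],[38,-210,0,0,0,0],[48,-265,0,0,0,0],[58,-320,0,0,0,0],[66,-365,0,0,0,0],[69,-384,0,0,0,0],[69,-384,-25,0,0,0],[69,-384,-50,0,0,0],[69,-384,-62,0,0,0],[69,-384,-62,0,0,0]]'
python3 -c "
from h import *
force()
sd=snap('side','s6');sc=snap('scene','c6');w=wsnap('w6')
p=robot.sense()['ee_pos']+[0,0,.036]
print(proj(sd,p[None]),proj(sc,p[None]))
a=cv2.imread('pics/s6.png')[220:350,300:410];b=cv2.imread('pics/c6.png')[160:270,260:360]
cv2.imwrite('pics/p6.png',np.hstack([cv2.resize(a,None,fx=3.5,fy=3.5),cv2.resize(b,(385,455))]))"
```

```text
t: 10.55
ee_pos: [0.5287, -0.0865, 0.1098]
orientation: [0.991, 0.135, -0.001, -0.001]
contact_force: [0.3, -1.9, -0.2]
opening: 0.005
t 10.75 pos [ 0.5302 -0.0874  0.1119] Fz [-0.18  0.59  0.   -0.21] 0.05
10.85 [ 0.53000795 -0.08747919  0.11173515] 0.0009005802283879993
[[356.74615354 269.17218457]] [[305.87167173 192.88600484]]
```

View pics/p6.png

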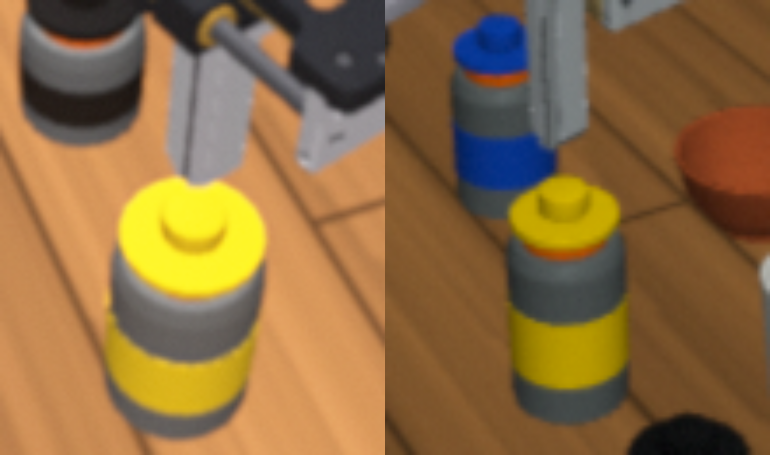

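View pics/w6.png

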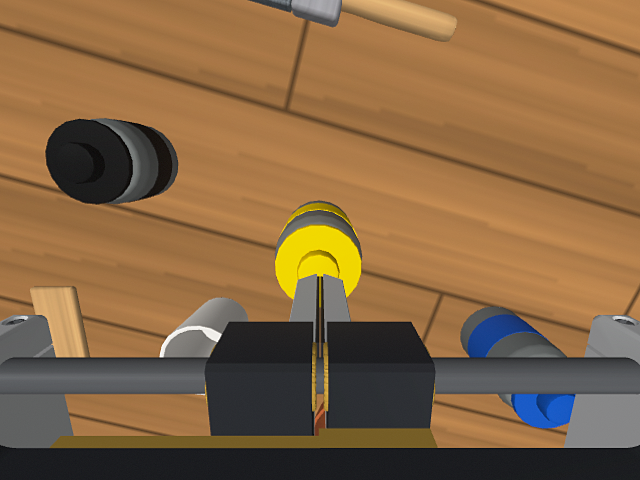

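```bash
python3 - <<'E'
from h import *
import pickle
d0=pickle.load(open('d0.pkl','rb'))
for f,zs in (('w6',(.111,.105)),('w3',(.091,.085))):
    w=pickle.load(open(f+'.pkl','rb')); hsv=cv2.cvtColor(w['color'],cv2.COLOR_RGB2HSV)[:, :, :]
    g=hsv[200:320,260:380]
    m=((g[...,2]>190)&((g[...,1]>150)&(abs(g[...,0].astype(int)-28)<5) if f=='w6' else (g[...,1]<40)&(g[...,2]>170))).astype(np.uint8)
    k=max(cv2.findContours(m,0,1)[0],key=cv2.contourArea).reshape(-1,2)+[260,200]
    # outer-lid points: left/right extremes and fit circle on plane using contour above row of widest part, excluding neighbour band at top
    for z in zs:
        P=np.array([onz(w,*q,z)[:2] for q in k if q[1]>232 and q[1]<285])
        A=np.c_[2*P,np.ones(len(P))]; s=np.linalg.lstsq(A,(P**2).sum(1),rcond=None)[0]; print(f,z,s[:2].round(4),np.sqrt(s[2]+s[:2]@s[:2]).round(4), k.min(0),k.max(0))
E
```

```text
w6 0.111 [ 0.538  -0.0832] 0.0251 [275 225] [360 298]
w6 0.105 [ 0.5363 -0.0836] 0.0258 [275 225] [360 298]
w3 0.091 [0.4695 0.299 ] 0.025 [280 225] [365 298]
w3 0.085 [0.4678 0.2985] 0.0257 [280 225] [365 298]
```

```bash
python3 -m handwheel '[[0,2,-8,0,0,0],[0,2,-15,0,0,0],[0,2,-19,0,0,0],[0,2,-22,0,0,0],[0,2,-24,0,0,0],[0,2,-26,0,0,0],[0,2,-28,0,0,0],[0,2,-30,0,0,0],[0,2,-30,0,0,0]]'
python3 -c "
from h import *
force()"
python3 -m handwheel '[[0,0,-1.5,0,0,0],[0,0,-3,0,0,0],[0,0,-4.5,0,0,0],[0,0,-4.5,0,0,0]]'
python3 -c "
from h import *
force()"
```

```text
t: 12.02
ee_pos: [0.5294, -0.0853, 0.0807]
orientation: [0.991, 0.135, 0.0, 0.0]
contact_force: [-0.3, 0.2, 3.8]
opening: 0.0
t 12.225 pos [ 0.5294 -0.0854  0.0809] Fz [3.79 2.88 1.74 1.9 ] 2.58
t: 12.72
ee_pos: [0.5294, -0.0853, 0.0761]
orientation: [0.991, 0.135, -0.0, -0.0]
contact_force: [-1.3, 0.2, 3.7]
opening: 0.006
t 12.925 pos [ 0.5294 -0.0853  0.0763] Fz [3.74 3.31 3.45 3.41] 3.48
```

```bash
python3 -m handwheel '[[0,0,-1,0,0,0],[0,0,-2,0,0,0],[0,0,-2.7,0,0,0],[0,0,-2.7,0,0,0]]'
python3 -c "
from h import *
force()
sd=snap('side','s7');sc=snap('scene','c7')
a=cv2.imread('pics/s7.png')[220:350,300:410];b=cv2.imread('pics/c7.png')[160:270,260:360]
cv2.imwrite('pics/p7.png',np.hstack([cv2.resize(a,None,fx=3.5,fy=3.5),cv2.resize(b,(385,455))]))"
```

```text
t: 13.42
ee_pos: [0.5295, -0.0853, 0.0738]
orientation: [0.991, 0.135, 0.0, 0.0]
contact_force: [-1.9, -0.0, 5.2]
opening: 0.006
t 13.625 pos [ 0.5295 -0.0854  0.0738] Fz [5.15 4.71 4.97 4.17] 4.75
```

View pics/p7.png

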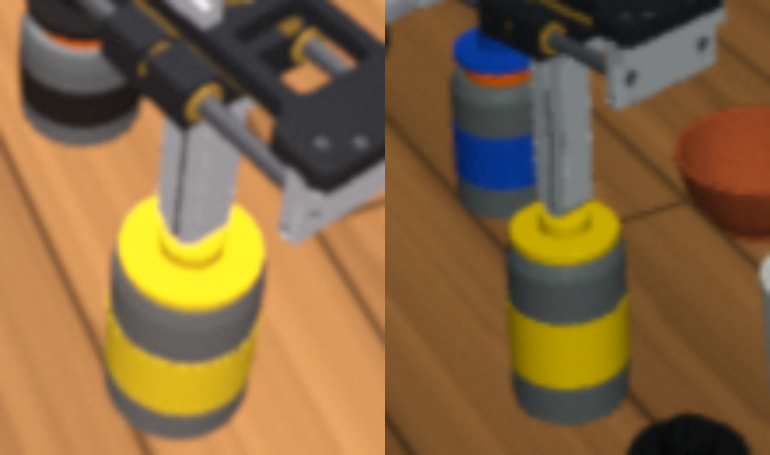

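The yellow lid is home, with force rising past the plateau and no orange showing. I'll press 0.7 mm further, hold, and lift.

```bash
python3 -m handwheel '[[0,0,-0.7,0,0,0],[0,0,-0.7,0,0,0],[0,0,3,0,0,0],[0,0,9,0,0,0],[0,0,30,0,0,0],[0,0,65,0,0,0],[0,0,90,0,0,0],[0,0,90,0,0,0]]'
python3 -c "
from h import *
force()
sd=snap('side','s8');sc=snap('scene','c8')
a=cv2.imread('pics/s8.png')[220:350,300:410];b=cv2.imread('pics/c8.png')[160:270,260:360]
cv2.imwrite('pics/p8.png',np.hstack([cv2.resize(a,None,fx=3.5,fy=3.5),cv2.resize(b,(385,455))]))"
```

```text
t: 14.72
ee_pos: [0.5308, -0.0858, 0.1655]
orientation: [0.991, 0.135, 0.002, 0.001]
contact_force: [0.5, 0.0, -0.7]
opening: 0.006
t 14.925 pos [ 0.5283 -0.0849  0.1617] Fz [-0.68 -0.94 -0.28 -0.51] -0.6
```

View pics/p8.png

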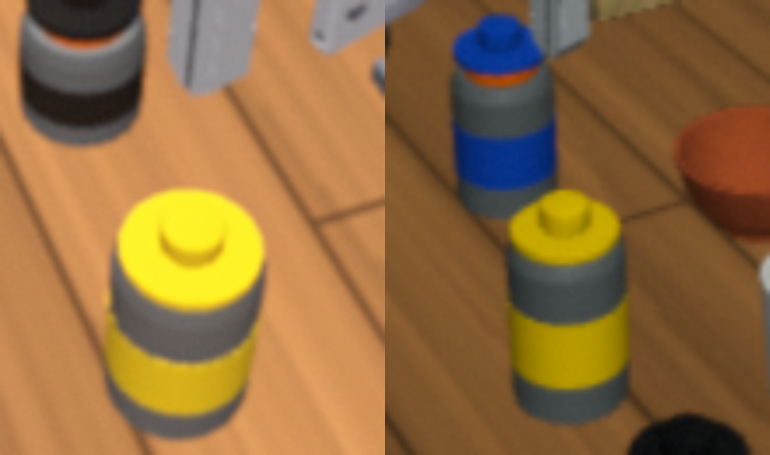

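Yellow is home and its jar has not moved. Next is blue, where I'll first check clearance to the vase on the wheel.

```bash
python3 -m handwheel '[[-10,-40,0,0,0,0],[-25,-90,0,0,0,0],[-40,-145,0,0,0,0],[-54,-195,0,0,0,0],[-58,-209,0,0,0,0],[-58,-209,-20,0,0,0],[-58,-209,-40,0,0,0],[-58,-209,-52,0,0,0],[-58,-209,-52,0,0,0]]'
python3 -c "
from h import *
force(2)
sd=snap('side','s9');sc=snap('scene','c9');w=wsnap('w9')
a=cv2.imread('pics/s9.png')[350:480,320:450];b=cv2.imread('pics/c9.png')[70:220,210:360]
cv2.imwrite('pics/p9.png',np.hstack([cv2.resize(a,(390,390)),cv2.resize(b,(390,390))]))"
```

```text
t: 16.15
ee_pos: [0.4708, -0.2926, 0.1097]
orientation: [0.991, 0.136, -0.001, -0.001]
contact_force: [0.5, -0.4, -0.1]
opening: 0.006
t 16.25 pos [ 0.4718 -0.294   0.1117] Fz [-0.13  1.01] 0.44
16.35 [ 0.47198329 -0.29452383  0.11239629] 0.004628809838837345
```

View pics/p9.png

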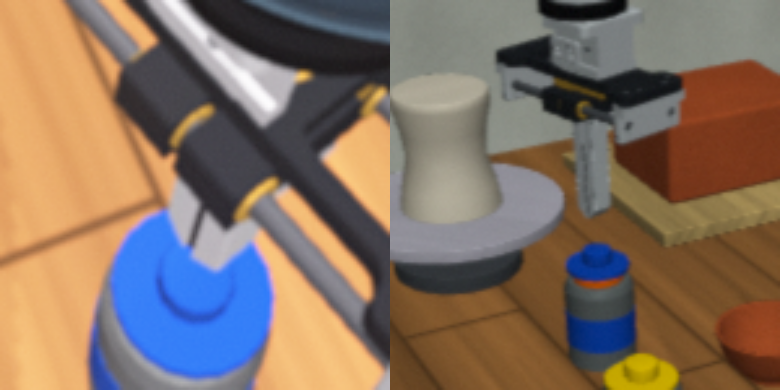

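View pics/w9.png

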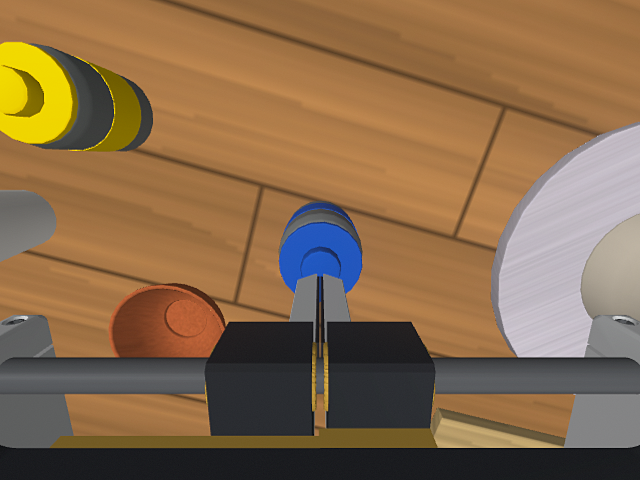

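The clearance is good, with the vase well outside the gripper's half-width and the blue lid centred at column 320. I'll press it now.

```bash
python3 -m handwheel '[[0,0,-10,0,0,0],[0,0,-19,0,0,0],[0,0,-25,0,0,0],[0,0,-29,0,0,0],[0,0,-32,0,0,0],[0,0,-34,0,0,0],[0,0,-36,0,0,0],[0,0,-38,0,0,0],[0,0,-40,0,0,0],[0,0,-42,0,0,0],[0,0,-42,0,0,0]]'
python3 -c "
from h import *
force()"
python3 -m handwheel '[[0,0,-1.5,0,0,0],[0,0,-3,0,0,0],[0,0,-4,0,0,0],[0,0,-5,0,0,0],[0,0,-5,0,0,0]]'
python3 -c "
from h import *
force()"
```

```text
t: 17.77
ee_pos: [0.4714, -0.2944, 0.0695]
orientation: [0.991, 0.135, 0.0, 0.0]
contact_force: [-1.0, 1.2, 2.6]
opening: 0.004
t 17.975 pos [ 0.4714 -0.2944  0.0696] Fz [2.63 1.17 2.31 2.55] 2.17
t: 18.6
ee_pos: [0.4715, -0.2944, 0.0647]
orientation: [0.991, 0.135, 0.0, 0.0]
contact_force: [-1.3, 1.4, 3.5]
opening: 0.007
t 18.8 pos [ 0.4714 -0.2944  0.0647] Fz [3.54 3.53 4.51 4.77] 4.09
```

```bash
python3 -m handwheel '[[0,0,-0.8,0,0,0],[0,0,-1.6,0,0,0],[0,0,-1.6,0,0,0]]'
python3 -c "
from h import *
force()"
```

```text
t: 19.18
ee_pos: [0.4715, -0.2944, 0.0631]
orientation: [0.991, 0.135, 0.0, 0.0]
contact_force: [-1.8, 2.4, 5.4]
opening: 0.006
t 19.375 pos [ 0.4715 -0.2944  0.0632] Fz [5.45 5.87 5.29 4.99] 5.4
```

The blue lid reads 5.4 N at the expected height. I'll lift clear and check all the jars.

```bash
python3 -m handwheel '[[0,0,3,0,0,0],[0,0,9,0,0,0],[0,0,30,0,0,0],[0,0,75,0,0,0],[0,0,120,0,0,0],[0,0,165,0,0,0],[0,0,170,0,0,0],[-40,0,170,0,0,0],[-60,0,170,0,0,0],[-60,0,170,0,0,0]]'
python3 -c "
from h import *
force()
sd=snap('side','s10');sc=snap('scene','c10')
hsv=[]
for im in (sd,sc):
    h=cv2.cvtColor(im['color'],cv2.COLOR_RGB2HSV); print(((h[...,0]<12)&(h[...,1]>180)&(h[...,2]>150)).sum())"
```

```text
t: 20.62
ee_pos: [0.4103, -0.2938, 0.2313]
orientation: [0.991, 0.134, -0.001, -0.001]
contact_force: [-0.2, -0.7, -0.4]
opening: 0.006
t 20.825 pos [ 0.4118 -0.2941  0.2323] Fz [-0.37  0.53 -0.67 -0.05] -0.14
60
89
```

View pics/s10.png

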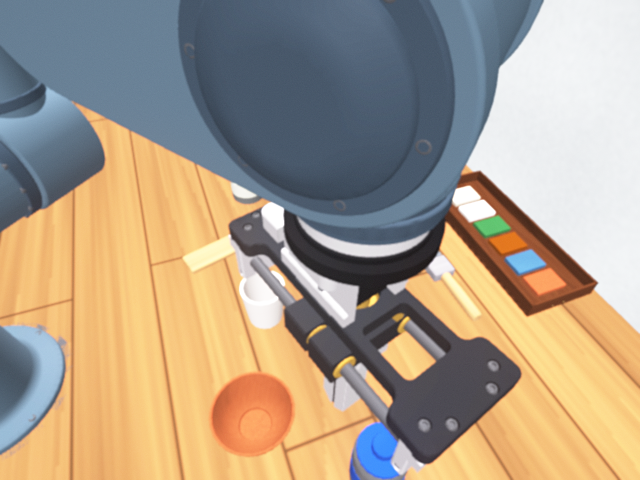

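View pics/c10.png

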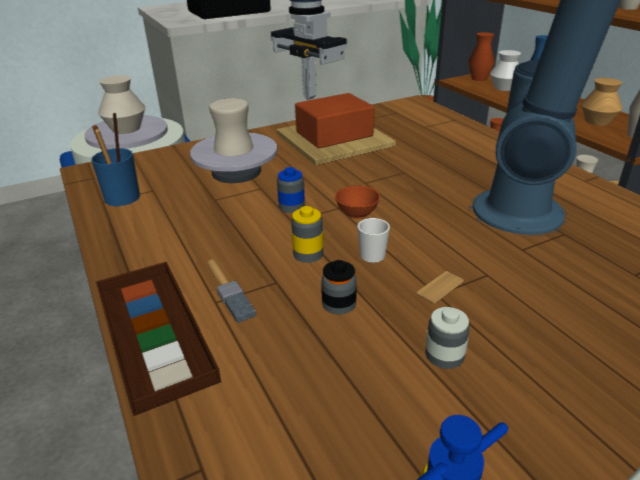

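In the scene view white, yellow and blue are closed with no orange showing. Black is still proud and everything sits where it started. As a last check I'll zoom in and compare the scene with the start picture.

```bash
python3 -c "
import cv2,numpy as np
a=cv2.imread('pics/scene0.png');b=cv2.imread('pics/c10.png')
d=np.abs(a.astype(int)-b).max(2)>40
n,l,s,c=cv2.connectedComponentsWithStats(d[150:400,90:500].astype(np.uint8))
print([(s[i,0]+90,s[i,1]+150,*s[i,2:]) for i in range(1,n) if s[i,4]>3])
t=[cv2.resize(b[v:v+56,u:u+64],None,fx=6,fy=5.3) for u,v in ((419,300),(275,190),(258,153),(307,250))]
cv2.imwrite('pics/f.png',np.vstack([np.hstack(t[:2]),np.hstack(t[2:])]))"
```

```text
[(np.int32(432), np.int32(150), np.int32(61), np.int32(14), np.int32(503)), (np.int32(495), np.int32(150), np.int32(5), np.int32(11), np.int32(37)), (np.int32(277), np.int32(163), np.int32(25), np.int32(10), np.int32(104)), (np.int32(278), np.int32(173), np.int32(24), np.int32(9), np.int32(101)), (np.int32(292), np.int32(202), np.int32(29), np.int32(11), np.int32(106)), (np.int32(300), np.int32(212), np.int32(3), np.int32(5), np.int32(9)), (np.int32(311), np.int32(212), np.int32(2), np.int32(3), np.int32(4)), (np.int32(292), np.int32(214), np.int32(29), np.int32(10), np.int32(116)), (np.int32(431), np.int32(303), np.int32(39), np.int32(16), np.int32(154)), (np.int32(442), np.int32(310), np.int32(6), np.int32(7), np.int32(17)), (np.int32(442), np.int32(315), np.int32(6), np.int32(8), np.int32(20)), (np.int32(431), np.int32(316), np.int32(38), np.int32(18), np.int32(157))]
```

View pics/f.png

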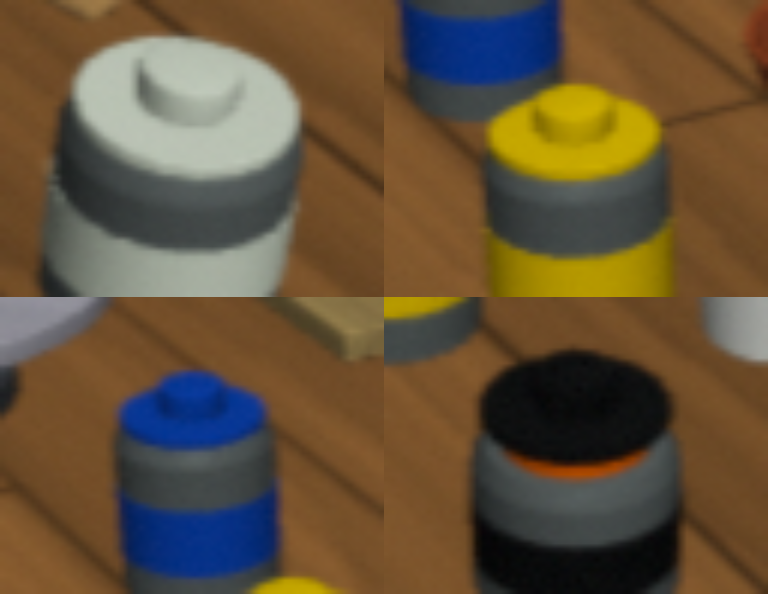

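Apart from the arm, only the three lids differ from the start picture, so I'm handing the job in.

```bash
python3 -c "
from station import robot
print(robot.close_job())"
```

```text
the job is handed in; nothing more can be done
None
```

I pressed the lids home with the closed fingertips in the order white, yellow, blue, and handed the job in at about 21 s. Each was checked home before I moved to the next jar. The last force readings with each lid down were about 5.8, 4.75 and 5.4 N. Yellow then got another 0.7 mm whose force I did not read.

- **Last checks:** In the scene camera none of the three closed lids shows orange. Compared with the start picture, only those lids and the arm changed. The black lid still stands proud and its jar is in place. The final side view was mostly blocked by the arm, so the last check rests on the scene view.
- **What disagreed:** The fingertips really sit about 36–40 mm above the reported TCP. My first descent on white stopped short above the dome, with no contact. I then used pictures and the force reading to find the true press heights.
- **Start heights:** Before pressing, I measured the domes about 6 mm lower than a fully proud lid would put them. I did not find out whether that was measuring error or lids already partly in.

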